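Slide the dust tray into the micro-drill stand and lock it

TASK

Pick up the empty aluminium dust tray by its orange fin and slide it, level and fin outwards, into the bay under the micro-drill stand until it is fully home against the stop. The guide rails inside cannot be seen and are not exactly central, so feel your way along the side walls and do not force the tray (at most about 15 N against the stand). Then swing the red lock lever all the way over, away from the tray's fin, leave the tray home, and leave the other things on the bench where they are.

Things in the scene. Friction and masses are not known exactly. Their poses are not given: they have to be found in the camera images.
- tray: Open aluminium tray (0.2 to 0.42 kg), loose. Box 110 long (x), 90 wide (y), 24 high; origin under the box's centre; +x is the nose that enters first. From the rear wall (x = -55) a tongue 5 thick, 40 wide runs back to x = -113 with an upright orange fin on it: 12 thick (y), 40 long (x -110 to -70), top 63 above the tray's underside.
- tray_fin (a point): Grip point in the orange fin, at tray x = -90, y = 0, 48 above the tray's underside (15 below the fin's top); axes as the tray's.
- stand: Cream micro-drill stand, fixed. Origin on the bench under the middle of the bay's mouth; +x runs into the bay. Its floor plate, 12 thick, 220 wide, starts at x = -100 (open porch before the mouth) and runs under the whole bay; the tray slides on it. The block over it: x = 0 to 210, 220 wide, top 72 high.
- mouth (a point): Middle of the mouth at floor level, 12 above the bench; axes as the stand's. Mouth 136 wide, 32 high. Unseen inside: two fixed parallel rails 93 apart from x = 44 inwards, with lead-ins flaring to 132 apart at x = 10. The rails run along x, but their middle line lies anywhere up to 12 to either side of y = 0, differently each time.
- home (a point): Unseen, in the bay's floor at stand x = 105, y = 0: where the middle of the tray's nose nominally ends. The true end stop is up to 10 nearer or farther in x, differently each time; the tray is home when its nose has pushed the seat plate to its hard stop (tray origin then at stand x = 50, give or take 10).
- roof (a point): Middle of the roof of the stand's block, 72 above the bench. On it: a rock slab between clamps, up to 96 high, |y| < 51, x from 98 to 158; a column and drill head at stand x = 135 to 210, |y| < 50, up to 290 high.
- seat (a joint): Unseen seat plate at the bay's end that the tray's nose pushes back: 0 = forward, 0.014 m = at its hard stop (tray fully home). It stays where pushed; moving it takes about 1 N. Reading is noisy.
- lock (a joint): Red lock lever on the stand's roof at stand x = 28, y = 88: 0 = leaning towards the robot (stand -x) by about 0.5 rad, 1.0 rad = fully over, leaning towards stand +x. It stays where it is left and is easily pushed with a fingertip at its tip.
- lock_tip (a point): Centre of the red ball, 26 across, at the lever's tip, 70 from its pivot; the pivot is 94 above the bench.
- rack: Blue tube rack, 75 x 120 x 48 high, loose, origin under its centre. Leave alone.
- rinse: White plastic bottle with red cap, 60 across, 150 high, loose, origin under its centre. Leave alone.
- jar: Amber jar with black lid, 64 across, 75 high, loose, origin under its centre. Leave alone.
- beaker: Clear glass beaker, 70 across, 85 high, loose, origin under its centre. Leave alone.
- core: Short red-brown rock core, 32 thick, 100 long, on a small wooden cradle, loose, origin under its centre. Leave alone.
- pendrill: Black-handled hand scriber lying on the bench, 160 long, loose. Leave alone.
Mind the look-alikes: they are no part of the job. What is shaped like the tray but brown is not meant.

How it is judged (in metres and radians):
On the way, in this order (a step that is already met when the one before it is completed fails the run):
1. the tray lies in the bay, level, with the seat plate pushed to within 2 mm of its hard stop (value of joint seat above 0.012 m and x of tray in the frame of stand above 0.037 m and z of tray in the frame of stand below 0.017 m and angle between tray's own z axis and vertical below 0.05 rad), for 0.2 s.
2. then the red lock lever is swung over (value of joint lock above 0.85 rad), for 0.2 s.
At the end, for the whole second after the job is handed in: The tray rests on the bay floor, level and in line with the bay (within about 3 degrees), nose inwards, with the seat plate within 2 mm of its hard stop; the lock lever is over (above 0.85 rad of 1.0) (value of joint seat above 0.012 m and x of tray in the frame of stand above 0.037 m and z of tray in the frame of stand below 0.015 m and angle between the x axis of tray and the x axis of stand, either way round below 0.06 rad and angle between tray's own z axis and vertical below 0.05 rad and value of joint lock above 0.85 rad and linear speed of tray below 0.01 m/s); the robot touches nothing.
It fails at once if the tray is forced: more than 40 N in all between tray and stand (contact force between tray and stand above 40 N).
It fails at once if a bystander (rack, bottle, jar, beaker, core, scriber) is moved by more than 20 mm or the bottle or jar tipped (distance of any of rack, rinse, jar, beaker, core, pendrill from where it was at the start of the episode above 0.02 m or angle between any of rinse, jar's own z axis and vertical above 0.5 rad).
It also fails if it takes over 72 s, if anything falls off the work surface, if the arm or the gripper's body presses on something with over 40 N, if the wrist force passes 120 N, or if a joint passes its speed limit or range.

ROBOT

A 6-joint arm with a two-finger parallel gripper is mounted at the origin on the work surface. World frame = base frame: x ahead of the robot, y to its left, z up, the work surface at z = 0. Lengths are in m, angles in degrees, forces in N, time in s.
With the tool pointing down it reaches from about 0.4 to 0.825 m from the base axis. Payload 7 kg.
Tool frame: the origin (TCP) lies on the centre line of the jaws, within the pads' length; the fingertips stand 22 mm ahead of it and the grasp point (between the pads) lies 3 mm ahead of it; z points along the fingers, y is the line along which they close (so a half turn about z gives the same grasp; the last joint's range is limited). The gripper opens to 88 mm and grips with 3 to 60 N. Pads are 19 mm wide; open, the fingers measure 130 mm over their backs; the gripper's body (78 mm by 193 mm) begins 47 mm behind the grasp point.
Start: joints at [83.428, 20.546, 0.682, 0, -70.136, -16.507], TCP at [0.265, 0.621, 0.226] pointing down, gripper open.
Joint ranges: [-176.03, 176.03], [-82.01, 121.73], [-58.28, 71.71], [-173.87, 95.51], [-174.79, -0.11], [-173.66, 173.66]. Speed limits (degrees/s): [136.94, 136.94, 172.46, 180, 180, 180].

INTERFACE

Orientations are given as [roll, pitch, yaw] about the fixed x, y, z axes, in that order (R = Rz(yaw) Ry(pitch) Rx(roll)).
In Python, from plant import get_state, cams, r gives the robot as it stands.
- The arm moves only by the tool apply_moves, never from a script. Its argument "targets" is a list of rows, each an object with "dp": the shift along the world's x, y, z in m, a list of three; "yaw": the turn about the world's z in degrees. In form: [{"dp": [x, y, z], "yaw": yaw}, ...]. A call has 1 to 20 rows; each row is the pose to reach, as a shift and turn from the pose commanded when the call began; what a row does not reach only later rows make up. A row lasts 1/12 s, in which the tool goes at most 41.7 mm and 7.16 degrees, less where a joint would pass 70% of its speed; a pose out of reach is approached as far as the arm can. A call with a gripper value outside its range is refused whole. "grip" is the gripper command: -1 is fully open, 1 is shut, values between are in proportion, set as the call begins (left out, the last holds). The fingers move at their own pace and stop on an object; "squeeze" is the grip in N (left out, the last holds). Time passes only in rows, so rows that repeat a pose let the fingers close. It gives the time, the measured TCP pose, the force, the opening and the grip force at its end, in the units of the state.
- get_state(): the state, without advancing time (a new reading comes with each control period).
- cams.capture(name): name is "scene" or "side" or "wrist"; returns a dict with "image" (400x640x3 uint8, red, green, blue), "range_z" (400x640 float32, m along the optical axis (not along the pixel's ray), 0 where there is no reading), "fx", "fy", "cx", "cy" (pixels), "R" (3x3) and "t" (3): a world point X has camera coordinates R X + t; the wrist camera has in their place "T_tool_cam" (4x4, takes a point from camera to tool coordinates, whose origin is the TCP and whose axes are the flange's). Camera axes: x right, y down, z forward; pixel columns grow to the right and rows downward; lengths in m; the calibration is good to about 2 mm. A picture is of the moment at which its call begins: read the wrist's pose just before it.
- r.close_job(): hands the job in; it is judged then, once.
The state is a dict: "time_s": time; "joints": joint angles; "qd": joint speeds; "joint_torque": joint torques, N m; "tcp_pos": TCP position; "eef_rot": TCP orientation; "contact_force": force on the tool from outside, world axes, zero at the start; "moment": the same for the moment, N m; "gripper_width": finger opening in m; "gripper_force": force on a finger pad.
Only numpy, scipy, OpenCV 4.12 (cv2) and the standard library are available. Lean on these libraries where they do the work, as an engineer would, in place of code of your own. Each camera call takes 0.05 s, during which the arm holds its last target. There are 200 camera calls.

## Working session

There is one attempt and no reset: what is moved stays moved. The work goes in short steps, Python scripts to look and compute and a tool call to move; the robot and the scene stay as the last step left them, time stands still between calls to the robot, and variables do not carry over. Pictures are saved under pics/ and viewed, at most 10 in all, crops included, and the job is handed in when it is done.

Besides the shell and the picture viewer there is one more tool, called after "Call:" as name(argument=value, ...), one argument or row to a line, values as JSON. apply_moves: Moves the arm, as the interface text tells. Its arguments: {"type":"object","properties":{"targets":{"type":"array","items":{"type":"object","properties":{"dp":{"type":"array","items":{"type":"number"}},"yaw":{"type":"number"}}}},"grip":{"type":"number"},"squeeze":{"type":"number"}},"required":["targets"]}

```bash
mkdir -p pics; cat > h.py <<'E'
import numpy as np, cv2, pickle
from plant import get_state, cams, r
def cap(n,f):
    c=cams.capture(n); pickle.dump(c,open(f'pics/{f}.pkl','wb')); cv2.imwrite(f'pics/{f}.png',c['image'][:,:,::-1]); return c
def load(f): return pickle.load(open(f'pics/{f}.pkl','rb'))
def W(c,u,v,z=None):
    d=c['range_z'][int(v),int(u)] if z is None else z
    p=np.array([(u-c['cx'])/c['fx']*d,(v-c['cy'])/c['fy']*d,d]); return c['R'].T@(p-c['t'])
def cloud(c):
    v,u=np.mgrid[0:400,0:640]; d=c['range_z']
    p=np.stack([(u-c['cx'])/c['fx']*d,(v-c['cy'])/c['fy']*d,d],-1)
    return (p-c['t'])@c['R']
E
python3 - <<'E'
from h import *
cap('scene','s1');cap('side','d1')
print(get_state())
E
```

```text
{'time_s': 0.1, 'joints': array([ 8.34295390e+01,  2.05871630e+01,  6.40857287e-01, -1.55284982e-02,
       -7.01357779e+01, -1.65062507e+01]), 'qd': array([ 0.0566609 , -0.1501682 ,  0.07327353,  0.02816069,  0.02150904,
        0.01078185]), 'joint_torque': array([-1.30769084e-03, -5.84164345e+01,  2.93754601e+01,  7.01552063e+00,
        1.02428271e-02, -4.98003226e-05]), 'tcp_pos': array([0.26445109, 0.62058747, 0.22493915]), 'eef_rot': array([ 1.79917151e+02, -9.32634520e-03, -2.30819918e+01]), 'contact_force': array([-0.04503183,  0.01329071, -0.65648112]), 'moment': array([-0.00713087, -0.03878725,  0.00176373]), 'gripper_force': 0.0, 'gripper_width': 0.08759117355148364}
```

View pics/s1.png

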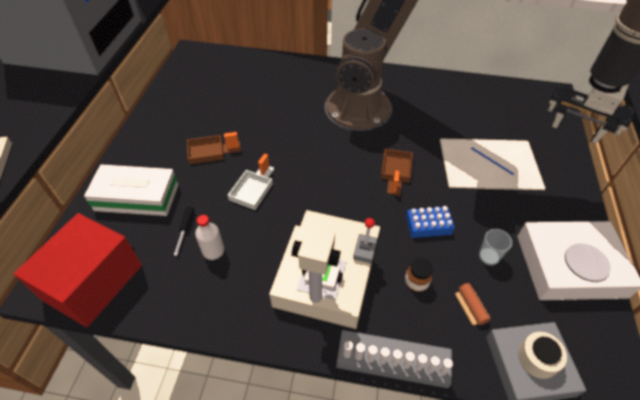

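View pics/d1.png

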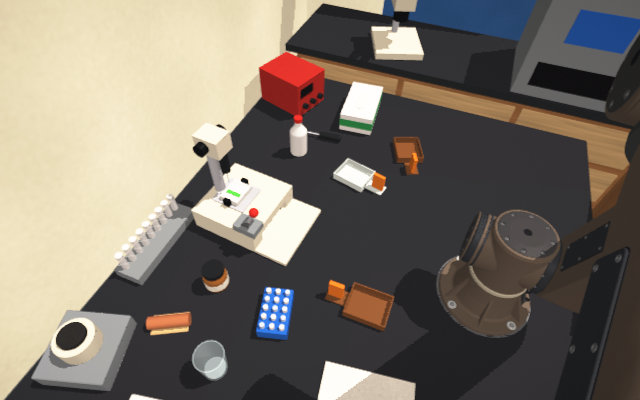

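The look-alikes in scene are the aluminium tray at (250,188), a brown tray at (207,150) and another brown tray at (397,165). I choose the grey one, whose fin is at (264,163) in scene and (379,183) in side. The stand is at scene (325,265), with the red lever ball at (369,222).

```bash
python3 - <<'E'
from h import *
a=load('s1');b=load('d1')
A=cv2.resize(a['image'][130:340,170:450],None,fx=2.8,fy=2.8,interpolation=2)[:,:,::-1]
cv2.imwrite('pics/c1.png',A[:590])
B=cv2.resize(b['image'][110:290,180:420],None,fx=3.3,fy=3.3,interpolation=2)[:,:,::-1]
cv2.imwrite('pics/c2.png',B)
for c,box in((a,(150,180,250,280)),(b,(165,200,365,395))):
    P=cloud(c);h=cv2.cvtColor(c['image'],cv2.COLOR_RGB2HSV)
    m=(h[...,0]<18)&(h[...,0]>4)&(h[...,1]>150)&(h[...,2]>140)&(c['range_z']>0)
    k=np.zeros_like(m);k[box[0]:box[1],box[2]:box[3]]=1;m&=k
    Q=P[m];print('fin',m.sum(),np.median(Q,0),Q.min(0),Q.max(0))
    m=(h[...,0]<4)&(h[...,1]>180)&(h[...,2]>120)&(P[...,2]>.1)&(P[...,2]<.2)&(c['range_z']>0)&(P[...,0]<.75)
    Q=P[m];print('ball',m.sum(),np.median(Q,0) if len(Q) else 0, np.ptp(Q,axis=0))
    # roof
    m=(abs(P[...,2]-.072)<.006)&(c['image'].min(2)>120)&(P[...,0]>.3)&(P[...,0]<1.0)&(abs(P[...,1])<.35)
    n,l,s,_=cv2.connectedComponentsWithStats(m.astype(np.uint8));i=1+s[1:,4].argmax()
    Q=P[l==i];print('roof',len(Q),cv2.minAreaRect(Q[:,:2].astype(np.float32)),np.median(Q[:,2]),cv2.boxPoints(cv2.minAreaRect(Q[:,:2].astype(np.float32))).round(3).tolist())
    m=(abs(P[...,2]-.012)<.006)&(c['image'].min(2)>120)&(P[...,0]>.3)&(P[...,0]<1.0)&(abs(P[...,1])<.25)
    n,l,s,_=cv2.connectedComponentsWithStats(m.astype(np.uint8))
    for i in range(1,n):
        if s[i,4]>100:
            Q=P[l==i];print('z12',len(Q),s[i],cv2.boxPoints(cv2.minAreaRect(Q[:,:2].astype(np.float32))).round(3).tolist())
E
```

```text
fin 82 [ 0.37604831 -0.25480755  0.05784176] [ 0.29286303 -0.28786025 -0.00474986] [ 0.3936415  -0.24413313  0.06739754]
ball 439 [ 0.73279914 -0.59003363  0.14110858] [0.13663956 0.76239466 0.03727618]
roof 3630 ((0.7193682789802551, 0.0018168091773986816), (0.2203066498041153, 0.21353884041309357), 84.97881317138672) 0.07205276505600137 [[0.6029999852180481, -0.0989999994635582], [0.8159999847412109, -0.11699999868869781], [0.8349999785423279, 0.10199999809265137], [0.6230000257492065, 0.12099999934434891]]
z12 971 [301 211  66  29 971] [[0.5040000081062317, -0.09000000357627869], [0.5669999718666077, -0.09600000083446503], [0.5839999914169312, 0.09000000357627869], [0.5210000276565552, 0.0949999988079071]]
fin 170 [ 0.36781639 -0.24695226  0.04124766] [ 0.34755774 -0.32544613 -0.00379439] [ 0.39198465 -0.23780361  0.06475099]
ball 359 [ 0.72352895 -0.57133785  0.13744951] [0.14034627 0.76696968 0.07160244]
roof 2852 ((0.7171498537063599, 0.0024668127298355103), (0.22430266439914703, 0.21350960433483124), 85.20756530761719) 0.07103026794766551 [[0.6010000109672546, -0.10000000149011612], [0.8140000104904175, -0.11800000071525574], [0.8330000042915344, 0.10499999672174454], [0.6200000047683716, 0.12300000339746475]]
z12 2337 [ 207  198  114   67 2337] [[0.5019999742507935, -0.08900000154972076], [0.7730000019073486, -0.1120000034570694], [0.7919999957084656, 0.10999999940395355], [0.5210000276565552, 0.13300000131130219]]
```

View pics/c1.png

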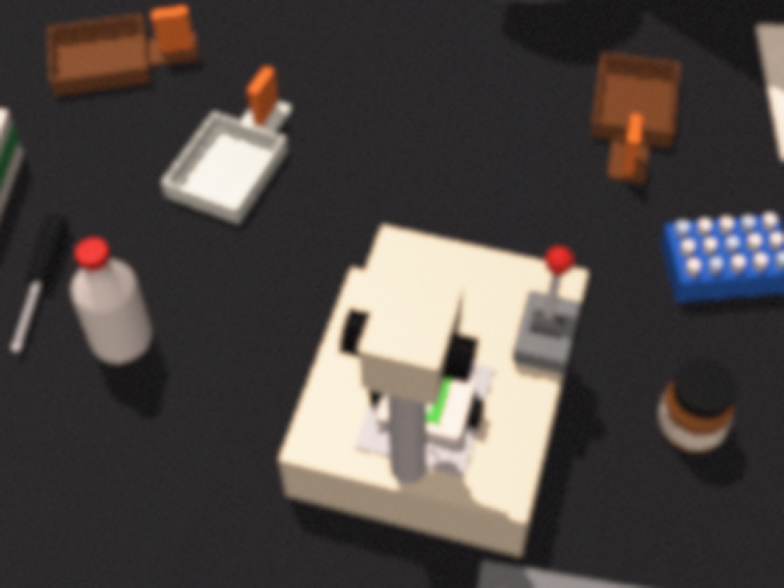

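View pics/c2.png

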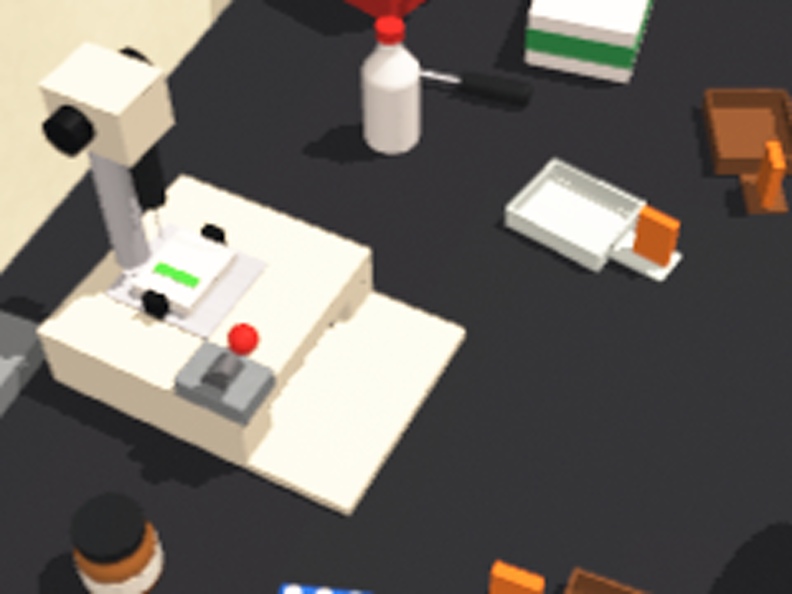

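The crops confirm the choice: a grey-white tray with an orange fin (side crop 655,235), and a stand yawed about -5° with its mouth towards the robot.

```bash
python3 - <<'E'
from h import *
for f in('s1','d1'):
    c=load(f);P=cloud(c);h=cv2.cvtColor(c['image'],cv2.COLOR_RGB2HSV)
    R=(P[...,0]>.3)&(P[...,0]<.6)&(P[...,1]<-.2)&(P[...,1]>-.42)&(c['range_z']>0)
    m=R&(P[...,2]>.016)&(P[...,2]<.030)&(h[...,1]<70)&(h[...,2]>90)
    Q=P[m][:,:2].astype(np.float32);rc=cv2.minAreaRect(Q);print('rim',len(Q),rc,cv2.boxPoints(rc).round(3).tolist())
    m=R&(P[...,2]>.03)&(P[...,2]<.066)&(P[...,0]<.42)&(h[...,1]>120)&(P[...,1]>-.3)
    Q=P[m];rc=cv2.minAreaRect(Q[:,:2].astype(np.float32));print('fin',len(Q),rc,Q[:,2].max())
    m=(abs(P[...,2]-.14)<.05)&(h[...,1]>170)&((h[...,0]<5)|(h[...,0]>175))&(abs(P[...,0]-.62)<.1)&(abs(P[...,1]-.09)<.08)&(c['range_z']>0)
    Q=P[m];print('ball',len(Q),np.median(Q,0),Q.min(0),Q.max(0))
E
```

```text
rim 248 ((0.45934611558914185, -0.2742544114589691), (0.09370913356542587, 0.11423216760158539), 77.93235778808594) [[0.39399999380111694, -0.30799999833106995], [0.5049999952316284, -0.3319999873638153], [0.5249999761581421, -0.23999999463558197], [0.4129999876022339, -0.2160000056028366]]
fin 106 ((0.3709445595741272, -0.2508479952812195), (0.013644331134855747, 0.044604506343603134), 73.91050720214844) 0.06591265546821821
ball 58 [0.62661355 0.09814321 0.16733054] [0.61324594 0.08675282 0.16165171] [0.63645188 0.1091248  0.17248974]
rim 180 ((0.428989440202713, -0.26592177152633667), (0.09473755955696106, 0.16767792403697968), 77.11448669433594) [[0.3370000123977661, -0.2930000126361847], [0.5, -0.3310000002384186], [0.5210000276565552, -0.23800000548362732], [0.3580000102519989, -0.20100000500679016]]
fin 115 ((0.3673838973045349, -0.24965056777000427), (0.014893269166350365, 0.040582749992609024), 78.72459411621094) 0.06475099021332802
ball 61 [0.61772214 0.10506884 0.16566986] [0.60800366 0.09273476 0.15604031] [0.63099275 0.11315242 0.1725741 ]
```

Call:
apply_moves(
  targets=[
    {"dp": [0.02,-0.03,0],"yaw": 1},
    {"dp": [0.04,-0.06,0],"yaw": 2},
    {"dp": [0.06,-0.09,0],"yaw": 3},
    {"dp": [0.08,-0.12,0],"yaw": 4},
    {"dp": [0.1,-0.15,0],"yaw": 5},
    {"dp": [0.12,-0.18,0],"yaw": 6},
    {"dp": [0.14,-0.21,0],"yaw": 7},
    {"dp": [0.16,-0.24,0],"yaw": 8},
    {"dp": [0.17,-0.275,0],"yaw": 9},
    {"dp": [0.18,-0.31,0],"yaw": 10},
    {"dp": [0.19,-0.345,0],"yaw": 10.8},
    {"dp": [0.2,-0.38,0],"yaw": 10.8},
    {"dp": [0.205,-0.415,0],"yaw": 10.8},
    {"dp": [0.21,-0.45,0],"yaw": 10.8},
    {"dp": [0.215,-0.485,0],"yaw": 10.8},
    {"dp": [0.22,-0.52,0],"yaw": 10.8},
    {"dp": [0.22,-0.555,0],"yaw": 10.8},
    {"dp": [0.22,-0.59,0],"yaw": 10.8},
    {"dp": [0.22,-0.625,0],"yaw": 10.8},
    {"dp": [0.22,-0.66,0],"yaw": 10.8},
  ],
  grip=-1,
  squeeze=55,
)

```text
time_s: 1.77
tcp_pos: [0.484, -0.0407, 0.2257]
eef_rot: [-180.0, 0.0, -12.3]
contact_force: [1.2, -0.6, 0.3]
gripper_width: 0.0873
gripper_force: 0.0
```

Call:
apply_moves(
  targets=[
    {"dp": [-0.005,-0.035,-0.01],"yaw": 0},
    {"dp": [-0.02,-0.07,-0.02],"yaw": 0},
    {"dp": [-0.035,-0.1,-0.03],"yaw": 0},
    {"dp": [-0.05,-0.13,-0.04],"yaw": 0},
    {"dp": [-0.07,-0.155,-0.05],"yaw": 0},
    {"dp": [-0.09,-0.18,-0.06],"yaw": 0},
    {"dp": [-0.11,-0.2,-0.06],"yaw": 0},
    {"dp": [-0.122,-0.211,-0.06],"yaw": 0},
    {"dp": [-0.122,-0.211,-0.06],"yaw": 0},
    {"dp": [-0.122,-0.211,-0.06],"yaw": 0},
    {"dp": [-0.122,-0.211,-0.06],"yaw": 0},
  ],
)

```text
time_s: 2.68
tcp_pos: [0.3629, -0.25, 0.1658]
eef_rot: [-180.0, -0.0, -12.3]
contact_force: [0.4, -1.4, -0.7]
gripper_width: 0.0877
gripper_force: 0.0
```

```bash
cat >> h.py <<'E'
from scipy.spatial.transform import Rotation as Ro
def wcap(f):
    s=get_state(); c=cams.capture('wrist'); T=np.eye(4);T[:3,:3]=Ro.from_euler('xyz',s['eef_rot'],degrees=True).as_matrix();T[:3,3]=s['tcp_pos']
    M=np.linalg.inv(T@c['T_tool_cam']);c['R']=M[:3,:3];c['t']=M[:3,3]
    pickle.dump(c,open(f'pics/{f}.pkl','wb')); cv2.imwrite(f'pics/{f}.png',c['image'][:,:,::-1]); return c,s
E
python3 - <<'E'
from h import *
c,s=wcap('w1');print(s['tcp_pos'],s['eef_rot'],s['time_s'])
P=cloud(c);h=cv2.cvtColor(c['image'],cv2.COLOR_RGB2HSV);z=P[...,2];ok=c['range_z']>0
m=ok&(h[...,0]<18)&(h[...,0]>3)&(h[...,1]>150)&(z>.055)&(z<.075)
Q=P[m];print('fin',len(Q),Q[:,2].max() if len(Q) else 0,cv2.minAreaRect(Q[:,:2].astype(np.float32)) if len(Q) else 0)
m=ok&(z>.017)&(z<.03)&(h[...,1]<70)&(P[...,1]<-.15)
Q=P[m];rc=cv2.minAreaRect(Q[:,:2].astype(np.float32));print('rim',len(Q),rc,cv2.boxPoints(rc).round(4).tolist())
E
```

```text
[ 0.36290844 -0.24998219  0.16582674] [-1.79997579e+02 -2.02542479e-02 -1.22995795e+01] 2.6833
fin 800 0.06525144002331314 ((0.3238113522529602, -0.3209390640258789), (0.1826232522726059, 0.03913300484418869), 56.94532012939453)
rim 1743 ((0.4397088885307312, -0.3627644181251526), (0.28140294551849365, 0.1302640438079834), 83.89537811279297) [[0.36000001430511475, -0.49570000171661377], [0.4894999861717224, -0.5095999836921692], [0.5194000005722046, -0.2298000007867813], [0.38989999890327454, -0.2159000039100647]]
```

View pics/w1.png

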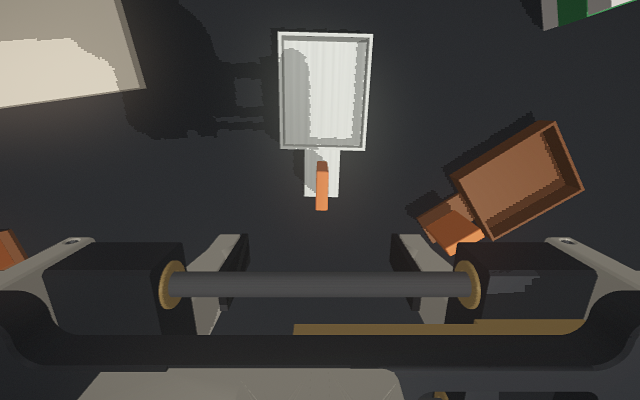

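```bash
python3 - <<'E'
from h import *
c=load('w1');P=cloud(c);h=cv2.cvtColor(c['image'],cv2.COLOR_RGB2HSV);z=P[...,2];ok=c['range_z']>0
o=ok&(h[...,0]<18)&(h[...,0]>3)&(h[...,1]>120)
g=np.zeros_like(ok);g[155:215,305:340]=1
Q=P[o&g&(z>.055)&(z<.07)];print('fin',len(Q),Q[:,2].max(),Q[:,:2].min(0),Q[:,:2].max(0),cv2.minAreaRect(Q[:,:2].astype(np.float32)))
g[:]=0;g[25:156,270:380]=1
Q=P[ok&g&(z>.02)&(z<.03)];rc=cv2.minAreaRect(Q[:,:2].astype(np.float32));print('rim',len(Q),rc,Q[:,2].mean())
g[:]=0;g[100:260,390:600]=1
Q=P[o&g&(z>.02)];d=Q[:,:2]-P[o&0==1][:0].sum() if 0 else Q[:,:2]-np.array([.362,-.2505]);a=np.radians(-12.3)
l=np.c_[d@[np.cos(a),np.sin(a)],d@[-np.sin(a),np.cos(a)]];print('brown local',l.min(0),l.max(0))
k=Q[:,2]>.035;print('brown fin local',l[k].min(0),l[k].max(0))
E
```

```text
fin 480 0.06525144002331314 [ 0.34753704 -0.26276274] [ 0.38765115 -0.24415334] ((0.36765414476394653, -0.2534978687763214), (0.01085713692009449, 0.039930716156959534), 77.59812927246094)
rim 1510 ((0.4546167850494385, -0.27499693632125854), (0.09026947617530823, 0.11050952970981598), 76.42160034179688) 0.023906788038894317
brown local [-0.06611983 -0.29324238] [ 0.06965314 -0.04608537]
brown fin local [-0.06452008 -0.16720336] [ 0.03819537 -0.04608537]
```

```bash
python3 - <<'E'
from h import *
a=np.radians(-13.4)
for f,b in(('w1',(100,262,390,600)),('s1',(130,165,183,246)),('d1',(130,180,390,430))):
    c=load(f);P=cloud(c);h=cv2.cvtColor(c['image'],cv2.COLOR_RGB2HSV)
    g=np.zeros(P.shape[:2],bool);g[b[0]:b[1],b[2]:b[3]]=1
    Q=P[g&(c['range_z']>0)&(h[...,0]<18)&(h[...,0]>3)&(h[...,1]>120)&(P[...,2]<.07)&(P[...,2]>.003)]
    d=Q[:,:2]-np.array([.360,-.2516]);l=np.c_[d@[np.cos(a),np.sin(a)],d@[-np.sin(a),np.cos(a)]]
    k=(Q[:,2]>.035);print(f,'fin',k.sum(),np.percentile(l[k],[2,50,98],axis=0).round(3).tolist())
    k=abs(l[:,0])<.02;print('  strip |x|<20: y max,z',l[k][:,1].max(),Q[k][:,2].max(), 'y p99', np.percentile(l[k][:,1],99))
E
```

```text
w1 fin 909 [[-0.057, -0.163], [-0.041, -0.146], [-0.029, -0.13]]
  strip |x|<20: y max,z -0.14889323326514511 0.026518900425251027 y p99 -0.15191103662735805
s1 fin 107 [[-0.052, -0.161], [-0.038, -0.143], [-0.025, -0.127]]
  strip |x|<20: y max,z -0.1438667024315539 0.02640615897307266 y p99 -0.14943271320300772
d1 fin 70 [[-0.06, -0.159], [-0.047, -0.138], [-0.031, -0.128]]
  strip |x|<20: y max,z -0.14582987955432297 0.024007270196903185 y p99 -0.14896787135454145
```

Call:
apply_moves(
  targets=[
    {"dp": [-0.003,-0.0015,-0.03],"yaw": -1.1},
    {"dp": [-0.003,-0.0015,-0.06],"yaw": -1.1},
    {"dp": [-0.003,-0.0015,-0.085],"yaw": -1.1},
    {"dp": [-0.003,-0.0015,-0.1],"yaw": -1.1},
    {"dp": [-0.003,-0.0015,-0.11],"yaw": -1.1},
    {"dp": [-0.003,-0.0015,-0.118],"yaw": -1.1},
    {"dp": [-0.003,-0.0015,-0.118],"yaw": -1.1},
  ],
)

```text
time_s: 3.32
tcp_pos: [0.3593, -0.2509, 0.0464]
eef_rot: [180.0, 0.1, -13.3]
contact_force: [-0.2, 0.3, -0.1]
gripper_width: 0.0877
gripper_force: 0.0
```

Call:
apply_moves(
  targets=[
    {"dp": [0,0,0],"yaw": 0},
    {"dp": [0,0,0],"yaw": 0},
    {"dp": [0,0,0],"yaw": 0},
    {"dp": [0,0,0],"yaw": 0},
    {"dp": [0,0,0],"yaw": 0},
    {"dp": [0,0,0],"yaw": 0},
    {"dp": [0,0,0],"yaw": 0},
    {"dp": [0,0,0],"yaw": 0},
    {"dp": [0,0,0],"yaw": 0},
    {"dp": [0,0,0],"yaw": 0},
    {"dp": [0,0,0],"yaw": 0},
    {"dp": [0,0,0],"yaw": 0},
  ],
  grip=1,
  squeeze=55,
)

```text
time_s: 4.32
tcp_pos: [0.3596, -0.2516, 0.0477]
eef_rot: [180.0, 0.0, -13.4]
contact_force: [-0.5, 0.3, 0.3]
gripper_width: 0.0132
gripper_force: 0.0
```

Call:
apply_moves(
  targets=[
    {"dp": [0,0,0.005],"yaw": 0},
    {"dp": [0,0,0.012],"yaw": 0},
    {"dp": [0,0,0.022],"yaw": 0},
    {"dp": [0,0,0.035],"yaw": 0},
    {"dp": [0,0,0.04],"yaw": 0},
    {"dp": [0,0,0.04],"yaw": 0},
    {"dp": [0,0,0.04],"yaw": 0},
  ],
)

```text
time_s: 4.9
tcp_pos: [0.3595, -0.2514, 0.0878]
eef_rot: [-180.0, -0.0, -13.4]
contact_force: [-0.2, -0.2, -4.1]
gripper_width: 0.0116
gripper_force: 55.0
```

```bash
python3 - <<'E'
from h import *
c,s=wcap('w2');print(s['tcp_pos'],s['eef_rot'],s['contact_force'],s['moment'])
P=cloud(c);h=cv2.cvtColor(c['image'],cv2.COLOR_RGB2HSV)
T=Ro.from_euler('xyz',s['eef_rot'],degrees=True).as_matrix()
L=(P-s['tcp_pos'])@T
cv2.imwrite('pics/w2.png',c['image'][:,:,::-1])
# tray rim in tool frame: grey, in front
m=(c['range_z']>0)&(h[...,1]<70)&(h[...,2]>100)&(L[...,0]>.035)&(L[...,0]<.17)&(abs(L[...,1])<.055)&(L[...,2]<.06)
Q=L[m];print(len(Q),Q.min(0),Q.max(0))
for x0 in np.arange(.04,.16,.02):
    k=(Q[:,0]>x0)&(Q[:,0]<x0+.02); q=Q[k]
    if k.sum()>20: print(round(x0,2),k.sum(),np.percentile(q[:,1],[1,99]).round(4),np.percentile(q[:,2],[2,50,98]).round(4))
E
```

```text
[ 0.35949809 -0.25143235  0.08783881] [-1.79982971e+02 -3.06556280e-02 -1.33916961e+01] [-0.18024331 -0.23974398 -4.13292533] [0.1145947  0.33233098 0.00969094]
24973 [ 0.0350194  -0.04498746  0.0222851 ] [0.1463842  0.045965   0.04908354]
0.04 4023 [-0.0437  0.0442] [0.0233 0.0445 0.0464]
0.06 4276 [-0.0438  0.0446] [0.0241 0.0453 0.0468]
0.08 4557 [-0.0438  0.0445] [0.0243 0.0456 0.0471]
0.1 4983 [-0.0439  0.0446] [0.0246 0.0459 0.0474]
0.12 5365 [-0.0438  0.0446] [0.0248 0.0462 0.0478]
0.14 1503 [-0.0416  0.0417] [0.044  0.0465 0.0481]
```

View pics/w2.png

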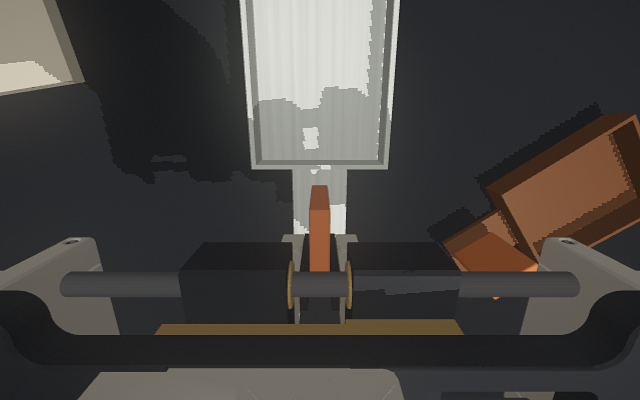

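Call:
apply_moves(
  targets=[
    {"dp": [0.003,0.008,0.004],"yaw": 0.2},
    {"dp": [0.008,0.023,0.008],"yaw": 0.6},
    {"dp": [0.014,0.043,0.01],"yaw": 1.2},
    {"dp": [0.02,0.066,0.01],"yaw": 2},
    {"dp": [0.028,0.09,0.01],"yaw": 2.8},
    {"dp": [0.035,0.115,0.01],"yaw": 3.6},
    {"dp": [0.043,0.14,0.01],"yaw": 4.4},
    {"dp": [0.051,0.165,0.01],"yaw": 5.2},
    {"dp": [0.059,0.19,0.01],"yaw": 6},
    {"dp": [0.067,0.213,0.01],"yaw": 6.8},
    {"dp": [0.074,0.235,0.01],"yaw": 7.5},
    {"dp": [0.079,0.254,0.01],"yaw": 8},
    {"dp": [0.083,0.268,0.01],"yaw": 8.4},
    {"dp": [0.085,0.275,0.01],"yaw": 8.5},
    {"dp": [0.085,0.277,0.01],"yaw": 8.5},
    {"dp": [0.085,0.277,0.01],"yaw": 8.5},
    {"dp": [0.085,0.277,0.01],"yaw": 8.5},
  ],
)

```text
time_s: 6.37
tcp_pos: [0.4439, 0.0249, 0.0975]
eef_rot: [180.0, 0.1, -4.9]
contact_force: [-0.1, -0.2, -4.1]
gripper_width: 0.0114
gripper_force: 55.0
```

```bash
python3 - <<'E'
from h import *
c,s=wcap('w3');print(s['tcp_pos'],s['eef_rot'],s['contact_force'])
def edges(c,n):
    P=cloud(c);ok=(c['range_z']>0)&(c['image'].min(2)>60)
    # roof front edge and porch sides: bin points
    R=P[ok&(abs(P[...,2]-.072)<.004)&(P[...,0]>.55)&(P[...,0]<.7)&(abs(P[...,1])<.12)]
    xs=[];
    for y in np.arange(-.085,.1,.01):
        q=R[abs(R[:,1]-y)<.003]
        if len(q)>3: xs.append((y,np.percentile(q[:,0],1)))
    if len(xs)>3:
        xs=np.array(xs);f=np.polyfit(xs[:,0],xs[:,1],1);f=np.polyfit(*xs[abs(np.polyval(f,xs[:,0])-xs[:,1])<.003].T,1);print(n,'front edge x at y=.011:',np.polyval(f,.011),'yaw',-np.degrees(np.arctan(f[0])),len(xs), R[:,2].mean())
    F=P[ok&(abs(P[...,2]-.012)<.004)&(P[...,0]>.5)&(P[...,0]<.62)&(abs(P[...,1])<.2)]
    lo=[];hi=[]
    for x in np.arange(.53,.6,.007):
        q=F[abs(F[:,0]-x)<.003]
        if len(q)>3: lo.append((x,q[:,1].min()));hi.append((x,q[:,1].max()))
    for k,e in(('lo',lo),('hi',hi)):
        if len(e)>3:
            e=np.array(e);f=np.polyfit(*e.T,1);print(n,k,'y at .58',np.polyval(f,.58),'deg',np.degrees(np.arctan(f[0])))
edges(c,'w3');edges(load('s1'),'s1');edges(load('d1'),'d1')
d=cap('scene','s2');cap('side','d2');edges(d,'s2');edges(load('d2'),'d2')
E
```

```text
[0.44392523 0.02489315 0.09746262] [ 1.79972130e+02  5.58372353e-02 -4.90129927e+00] [-0.09038026 -0.22989337 -4.10289228]
w3 lo y at .58 -0.09693990084853527 deg -4.7891904965353325
w3 hi y at .58 0.12434410063965885 deg -4.6887219033519285Traceback (most recent call last):
  File "<stdin>", line 21, in <module>
  File "<stdin>", line 12, in edges
    raise TypeError("expected non-empty vector for x")
TypeError: expected non-empty vector for x
```

View pics/w3.png

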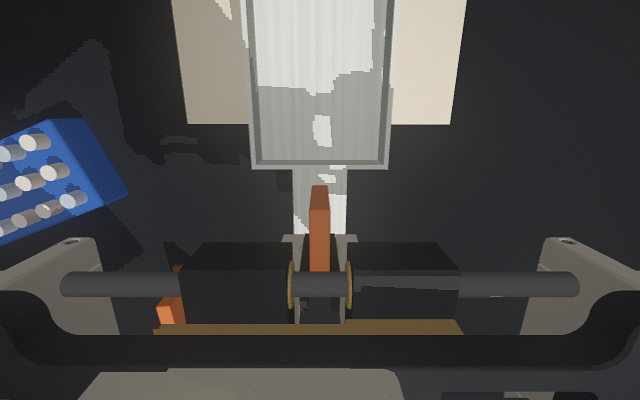

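Call:
apply_moves(
  targets=[
    {"dp": [0,0,-0.01],"yaw": 0},
    {"dp": [0,0,-0.02],"yaw": 0},
    {"dp": [0,0,-0.027],"yaw": 0},
    {"dp": [0,0,-0.032],"yaw": 0},
    {"dp": [0,0,-0.034],"yaw": 0},
    {"dp": [0,0,-0.034],"yaw": 0},
    {"dp": [0,0,-0.034],"yaw": 0},
  ],
)

```text
time_s: 7.0
tcp_pos: [0.4448, 0.0253, 0.0639]
eef_rot: [180.0, -0.0, -4.9]
contact_force: [0.7, -0.3, -2.8]
gripper_width: 0.0118
gripper_force: 55.0
```

Call:
apply_moves(
  targets=[
    {"dp": [0,0,-0.001],"yaw": 0},
    {"dp": [0,0,-0.002],"yaw": 0},
    {"dp": [0,0,-0.003],"yaw": 0},
    {"dp": [0,0,-0.003],"yaw": 0},
    {"dp": [0,0,-0.003],"yaw": 0},
  ],
)

```text
time_s: 7.42
tcp_pos: [0.4448, 0.0255, 0.0609]
eef_rot: [-180.0, -0.0, -4.9]
contact_force: [0.5, -0.0, -3.0]
gripper_width: 0.0117
gripper_force: 55.0
```

Call:
apply_moves(
  targets=[
    {"dp": [0,0,-0.001],"yaw": 0.1},
    {"dp": [0.003,-0.0003,-0.001],"yaw": 0.1},
    {"dp": [0.007,-0.0006,-0.001],"yaw": 0.1},
    {"dp": [0.011,-0.001,-0.001],"yaw": 0.1},
    {"dp": [0.015,-0.0013,-0.001],"yaw": 0.1},
    {"dp": [0.019,-0.0016,-0.001],"yaw": 0.1},
    {"dp": [0.023,-0.0019,-0.001],"yaw": 0.1},
    {"dp": [0.027,-0.0023,-0.001],"yaw": 0.1},
    {"dp": [0.031,-0.0026,-0.001],"yaw": 0.1},
    {"dp": [0.034,-0.0029,-0.001],"yaw": 0.1},
    {"dp": [0.036,-0.003,-0.001],"yaw": 0.1},
    {"dp": [0.037,-0.0031,-0.001],"yaw": 0.1},
    {"dp": [0.037,-0.0031,-0.001],"yaw": 0.1},
    {"dp": [0.037,-0.0031,-0.001],"yaw": 0.1},
  ],
)

```text
time_s: 8.58
tcp_pos: [0.4807, 0.0218, 0.0599]
eef_rot: [179.9, 0.1, -4.8]
contact_force: [-7.5, 0.2, 7.5]
gripper_width: 0.0116
gripper_force: 55.0
```

```bash
cat > st.py <<'E'
from h import *
s=get_state();e=np.array([np.cos(np.radians(-4.8)),np.sin(np.radians(-4.8))]);n=np.array([-e[1],e[0]])
d=s['tcp_pos'][:2]-[.612,.011];f=s['contact_force']
print('t%.1f stand x %.1f y %.1f z %.1f mm yaw %.2f | nose x %.1f | Fx %.1f Fy %.1f Fz %.1f Mz %.2f'%(s['time_s'],*(1e3*np.array([d@e,d@n])),1e3*s['tcp_pos'][2],s['eef_rot'][2],1e3*(d@e)+153.3,f[:2]@e,f[:2]@n,f[2],s['moment'][2]),s['moment'].round(2))
E
python3 st.py
```

```text
t8.6 stand x -131.8 y -0.2 z 59.9 mm yaw -4.79 | nose x 21.5 | Fx -7.5 Fy -0.5 Fz 7.5 Mz 0.02 [0.   2.7  0.02]
```

Call:
apply_moves(
  targets=[
    {"dp": [0,0,0.0005],"yaw": 0},
    {"dp": [0,0,0.001],"yaw": 0},
    {"dp": [0,0,0.001],"yaw": 0},
    {"dp": [0,0,0.001],"yaw": 0},
  ],
)

```text
time_s: 8.92
tcp_pos: [0.482, 0.0224, 0.0607]
eef_rot: [-180.0, -0.0, -4.8]
contact_force: [0.2, -0.1, -2.7]
gripper_width: 0.0117
gripper_force: 55.0
```

```bash
python3 st.py
```

```text
t8.9 stand x -130.5 y 0.5 z 60.7 mm yaw -4.78 | nose x 22.8 | Fx 0.2 Fy -0.1 Fz -2.7 Mz -0.07 [-0.14  0.16 -0.07]
```

Call:
apply_moves(
  targets=[
    {"dp": [0.0015,-0.0001,0],"yaw": 0},
    {"dp": [0.003,-0.0003,0],"yaw": 0},
    {"dp": [0.004,-0.0003,0],"yaw": 0},
    {"dp": [0.004,-0.0003,0],"yaw": 0},
    {"dp": [0.004,-0.0003,0],"yaw": 0},
  ],
)

```text
time_s: 9.33
tcp_pos: [0.486, 0.0222, 0.0608]
eef_rot: [-180.0, -0.0, -4.8]
contact_force: [0.5, -0.7, -3.4]
gripper_width: 0.0113
gripper_force: 55.0
```

```bash
python3 st.py
```

```text
t9.3 stand x -126.4 y 0.6 z 60.8 mm yaw -4.77 | nose x 26.9 | Fx 0.6 Fy -0.6 Fz -3.4 Mz -0.01 [-0.07 -0.01 -0.01]
```

Call:
apply_moves(
  targets=[
    {"dp": [0.001,-0.0001,0],"yaw": 0},
    {"dp": [0.002,-0.0002,0],"yaw": 0},
    {"dp": [0.003,-0.0003,0],"yaw": 0},
    {"dp": [0.003,-0.0003,0],"yaw": 0},
    {"dp": [0.003,-0.0003,0],"yaw": 0},
  ],
)

```text
time_s: 9.75
tcp_pos: [0.4884, 0.0217, 0.0607]
eef_rot: [180.0, 0.0, -4.8]
contact_force: [-2.4, 0.8, -1.7]
gripper_width: 0.0114
gripper_force: 55.0
```

```bash
python3 st.py
```

```text
t9.8 stand x -124.0 y 0.3 z 60.7 mm yaw -4.78 | nose x 29.3 | Fx -2.5 Fy 0.6 Fz -1.7 Mz 0.03 [0.28 0.78 0.03]
```

Call:
apply_moves(
  targets=[
    {"dp": [0.0001,0.001,0],"yaw": 0},
    {"dp": [0.0002,0.002,0],"yaw": 0},
    {"dp": [0.0003,0.003,0],"yaw": 0},
    {"dp": [0.0003,0.003,0],"yaw": 0},
    {"dp": [0.0003,0.003,0],"yaw": 0},
  ],
)

```text
time_s: 10.17
tcp_pos: [0.4892, 0.0249, 0.0608]
eef_rot: [-180.0, -0.0, -4.8]
contact_force: [0.0, 0.1, -3.6]
gripper_width: 0.0112
gripper_force: 55.0
```

```bash
python3 st.py
```

```text
t10.2 stand x -123.5 y 3.6 z 60.8 mm yaw -4.77 | nose x 29.8 | Fx 0.0 Fy 0.1 Fz -3.6 Mz -0.10 [-0.17  0.02 -0.1 ]
```

Call:
apply_moves(
  targets=[
    {"dp": [0.0001,0.0015,0],"yaw": 0},
    {"dp": [0.0003,0.003,0],"yaw": 0},
    {"dp": [0.0005,0.0045,0],"yaw": 0},
    {"dp": [0.0005,0.0055,0],"yaw": 0},
    {"dp": [0.0015,0.0054,0],"yaw": 0},
    {"dp": [0.003,0.0053,0],"yaw": 0},
    {"dp": [0.005,0.0051,0],"yaw": 0},
    {"dp": [0.0055,0.0051,0],"yaw": 0},
    {"dp": [0.0055,0.0051,0],"yaw": 0},
    {"dp": [0.0055,0.0051,0],"yaw": 0},
  ],
)

```text
time_s: 11.0
tcp_pos: [0.4948, 0.0299, 0.0608]
eef_rot: [-180.0, -0.0, -4.8]
contact_force: [0.8, -1.0, -4.1]
gripper_width: 0.0113
gripper_force: 55.0
```

```bash
python3 st.py
```

```text
t11.0 stand x -118.4 y 9.0 z 60.8 mm yaw -4.78 | nose x 34.9 | Fx 0.9 Fy -0.9 Fz -4.1 Mz 0.01 [-0.02  0.    0.01]
```

Call:
apply_moves(
  targets=[
    {"dp": [0.0015,-0.0001,0],"yaw": 0},
    {"dp": [0.003,-0.0003,0],"yaw": 0},
    {"dp": [0.0045,-0.0004,0],"yaw": 0},
    {"dp": [0.0045,-0.0004,0],"yaw": 0},
    {"dp": [0.0045,-0.0004,0],"yaw": 0},
  ],
)

```text
time_s: 11.42
tcp_pos: [0.4993, 0.0295, 0.0608]
eef_rot: [-180.0, -0.0, -4.8]
contact_force: [0.7, 0.2, -3.0]
gripper_width: 0.0113
gripper_force: 55.0
```

```bash
python3 st.py
```

```text
t11.4 stand x -113.9 y 9.0 z 60.8 mm yaw -4.78 | nose x 39.4 | Fx 0.7 Fy 0.3 Fz -3.0 Mz -0.02 [-0.01 -0.03 -0.02]
```

Call:
apply_moves(
  targets=[
    {"dp": [0.001,-0.0001,0],"yaw": 0},
    {"dp": [0.002,-0.0002,0],"yaw": 0},
    {"dp": [0.003,-0.0003,0],"yaw": 0},
    {"dp": [0.003,-0.0003,0],"yaw": 0},
    {"dp": [0.003,-0.0003,0],"yaw": 0},
  ],
)

```text
time_s: 11.83
tcp_pos: [0.5021, 0.0292, 0.0608]
eef_rot: [-180.0, -0.0, -4.8]
contact_force: [-0.6, 0.1, -3.3]
gripper_width: 0.0114
gripper_force: 55.0
```

```bash
python3 st.py
```

```text
t11.8 stand x -111.1 y 8.9 z 60.8 mm yaw -4.78 | nose x 42.2 | Fx -0.6 Fy 0.0 Fz -3.3 Mz -0.01 [-0.06  0.11 -0.01]
```

Call:
apply_moves(
  targets=[
    {"dp": [0.001,-0.0001,0],"yaw": 0},
    {"dp": [0.002,-0.0002,0],"yaw": 0},
    {"dp": [0.003,-0.0003,0],"yaw": 0},
    {"dp": [0.003,-0.0003,0],"yaw": 0},
    {"dp": [0.003,-0.0003,0],"yaw": 0},
  ],
)

```text
time_s: 12.25
tcp_pos: [0.504, 0.0287, 0.0605]
eef_rot: [180.0, 0.1, -4.8]
contact_force: [-4.6, 1.9, -1.3]
gripper_width: 0.0113
gripper_force: 55.0
```

```bash
python3 st.py
```

```text
t12.2 stand x -109.1 y 8.6 z 60.5 mm yaw -4.79 | nose x 44.2 | Fx -4.7 Fy 1.6 Fz -1.3 Mz 0.05 [0.58 1.79 0.05]
```

Call:
apply_moves(
  targets=[
    {"dp": [0,0.0008,0],"yaw": 0},
    {"dp": [0.0001,0.0015,0],"yaw": 0},
    {"dp": [0.0001,0.0015,0],"yaw": 0},
    {"dp": [0.0001,0.0015,0],"yaw": 0},
  ],
)

```text
time_s: 12.58
tcp_pos: [0.5057, 0.0305, 0.0609]
eef_rot: [-180.0, -0.1, -4.8]
contact_force: [-0.5, 0.3, -2.9]
gripper_width: 0.0111
gripper_force: 55.0
```

```bash
python3 st.py
```

```text
t12.6 stand x -107.6 y 10.5 z 60.9 mm yaw -4.77 | nose x 45.7 | Fx -0.6 Fy 0.2 Fz -2.9 Mz -0.07 [-0.04  0.13 -0.07]
```

Call:
apply_moves(
  targets=[
    {"dp": [0.0015,0.0002,0],"yaw": 0},
    {"dp": [0.003,0.0001,0],"yaw": 0},
    {"dp": [0.004,0,0],"yaw": 0},
    {"dp": [0.004,0,0],"yaw": 0},
    {"dp": [0.004,0,0],"yaw": 0},
  ],
)

```text
time_s: 13.0
tcp_pos: [0.5095, 0.0305, 0.0608]
eef_rot: [-180.0, -0.0, -4.8]
contact_force: [0.6, -0.4, -2.5]
gripper_width: 0.0114
gripper_force: 55.0
```

```bash
python3 st.py
```

```text
t13.0 stand x -103.8 y 10.8 z 60.8 mm yaw -4.78 | nose x 49.5 | Fx 0.6 Fy -0.3 Fz -2.5 Mz 0.00 [-0.02 -0.    0.  ]
```

Call:
apply_moves(
  targets=[
    {"dp": [0.002,-0.0002,0],"yaw": 0},
    {"dp": [0.004,-0.0003,0],"yaw": 0},
    {"dp": [0.006,-0.0005,0],"yaw": 0},
    {"dp": [0.008,-0.0007,0],"yaw": 0},
    {"dp": [0.008,-0.0007,0],"yaw": 0},
    {"dp": [0.008,-0.0007,0],"yaw": 0},
  ],
)

```text
time_s: 13.5
tcp_pos: [0.5175, 0.0297, 0.0608]
eef_rot: [-180.0, -0.0, -4.8]
contact_force: [0.9, -0.9, -3.4]
gripper_width: 0.0113
gripper_force: 55.0
```

```bash
python3 st.py
```

```text
t13.5 stand x -95.8 y 10.7 z 60.8 mm yaw -4.78 | nose x 57.5 | Fx 1.0 Fy -0.8 Fz -3.4 Mz 0.01 [-0.03 -0.05  0.01]
```

Call:
apply_moves(
  targets=[
    {"dp": [0.002,-0.0002,0],"yaw": 0},
    {"dp": [0.004,-0.0003,0],"yaw": 0},
    {"dp": [0.006,-0.0005,0],"yaw": 0},
    {"dp": [0.008,-0.0007,0],"yaw": 0},
    {"dp": [0.01,-0.0008,0],"yaw": 0},
    {"dp": [0.01,-0.0008,0],"yaw": 0},
    {"dp": [0.01,-0.0008,0],"yaw": 0},
  ],
)

```text
time_s: 14.08
tcp_pos: [0.5274, 0.0289, 0.0608]
eef_rot: [-180.0, -0.0, -4.8]
contact_force: [0.3, -0.2, -4.1]
gripper_width: 0.0117
gripper_force: 55.0
```

```bash
python3 st.py
```

```text
t14.1 stand x -85.8 y 10.8 z 60.8 mm yaw -4.78 | nose x 67.5 | Fx 0.3 Fy -0.1 Fz -4.1 Mz 0.03 [-0.02 -0.03  0.03]
```

Call:
apply_moves(
  targets=[
    {"dp": [0.002,-0.0002,0],"yaw": 0},
    {"dp": [0.004,-0.0003,0],"yaw": 0},
    {"dp": [0.006,-0.0005,0],"yaw": 0},
    {"dp": [0.008,-0.0007,0],"yaw": 0},
    {"dp": [0.01,-0.0008,0],"yaw": 0},
    {"dp": [0.01,-0.0008,0],"yaw": 0},
    {"dp": [0.01,-0.0008,0],"yaw": 0},
  ],
)

```text
time_s: 14.67
tcp_pos: [0.5375, 0.0281, 0.0608]
eef_rot: [-180.0, -0.0, -4.8]
contact_force: [0.1, -0.6, -3.9]
gripper_width: 0.0114
gripper_force: 55.0
```

```bash
python3 st.py
```

```text
t14.7 stand x -75.7 y 10.8 z 60.8 mm yaw -4.78 | nose x 77.6 | Fx 0.1 Fy -0.6 Fz -3.9 Mz -0.07 [-0.06  0.01 -0.07]
```

Call:
apply_moves(
  targets=[
    {"dp": [0.002,-0.0002,0],"yaw": 0},
    {"dp": [0.004,-0.0003,0],"yaw": 0},
    {"dp": [0.006,-0.0005,0],"yaw": 0},
    {"dp": [0.008,-0.0007,0],"yaw": 0},
    {"dp": [0.01,-0.0008,0],"yaw": 0},
    {"dp": [0.01,-0.0008,0],"yaw": 0},
    {"dp": [0.01,-0.0008,0],"yaw": 0},
  ],
)

```text
time_s: 15.25
tcp_pos: [0.5475, 0.0273, 0.0608]
eef_rot: [-180.0, -0.0, -4.8]
contact_force: [0.3, 0.0, -2.9]
gripper_width: 0.0115
gripper_force: 55.0
```

```bash
python3 st.py; python3 - <<'E'
from h import *
s=get_state();print([k for k in s])
E
```

```text
t15.2 stand x -65.7 y 10.9 z 60.8 mm yaw -4.78 | nose x 87.6 | Fx 0.3 Fy 0.0 Fz -2.9 Mz -0.01 [-0.1  -0.02 -0.01]
['time_s', 'joints', 'qd', 'joint_torque', 'tcp_pos', 'eef_rot', 'contact_force', 'moment', 'gripper_force', 'gripper_width']
```

Call:
apply_moves(
  targets=[
    {"dp": [0,0,0],"yaw": 0},
    {"dp": [0,0,0],"yaw": 0},
    {"dp": [0,0,0],"yaw": 0},
    {"dp": [0,0,0],"yaw": 0},
    {"dp": [0,0,0],"yaw": 0},
    {"dp": [0,0,0],"yaw": 0},
    {"dp": [0,0,0],"yaw": 0},
    {"dp": [0,0,0],"yaw": 0},
  ],
  grip=0,
)

```text
time_s: 15.92
tcp_pos: [0.547, 0.0273, 0.0608]
eef_rot: [-180.0, -0.0, -4.8]
contact_force: [0.5, -0.3, 0.6]
gripper_width: 0.0435
gripper_force: 0.0
```

Call:
apply_moves(
  targets=[
    {"dp": [-0.006,0.0005,0],"yaw": 0},
    {"dp": [-0.014,0.0012,0],"yaw": 0},
    {"dp": [-0.024,0.002,0],"yaw": 0},
    {"dp": [-0.032,0.0027,0],"yaw": 0},
    {"dp": [-0.034,0.0028,0],"yaw": 0},
    {"dp": [-0.034,0.0028,0],"yaw": 0},
  ],
)

```text
time_s: 16.42
tcp_pos: [0.5122, 0.0302, 0.0611]
eef_rot: [-180.0, -0.0, -4.7]
contact_force: [0.3, 0.3, 0.2]
gripper_width: 0.0439
gripper_force: 0.0
```

```bash
python3 st.py; python3 - <<'E'
from h import *
c,s=wcap('w4');P=cloud(c);h=cv2.cvtColor(c['image'],cv2.COLOR_RGB2HSV)
T=Ro.from_euler('xyz',s['eef_rot'],degrees=True).as_matrix();L=(P-s['tcp_pos'])@T
m=(c['range_z']>0)&(h[...,0]<18)&(h[...,0]>3)&(h[...,1]>120)&(P[...,2]>.03)&(P[...,2]<.08)&(abs(L[...,1])<.02)&(L[...,0]>0)
Q=L[m];print(len(Q),np.percentile(Q,[1,99],axis=0).round(4),s['gripper_width'])
m=(c['range_z']>0)&(abs(L[...,1])<.1)&(L[...,0]>.045)&(P[...,2]>.1)&(P[...,2]<.18)
print(m.sum())
E
```

```text
t16.4 stand x -101.1 y 10.7 z 61.1 mm yaw -4.74 | nose x 52.2 | Fx 0.3 Fy 0.3 Fz 0.2 Mz 0.00 [-0.06 -0.01  0.  ]
1664 [[ 0.0245 -0.0057 -0.0156]
 [ 0.0632  0.0052  0.0218]] 0.04390760273737809
544
```

View pics/w4.png

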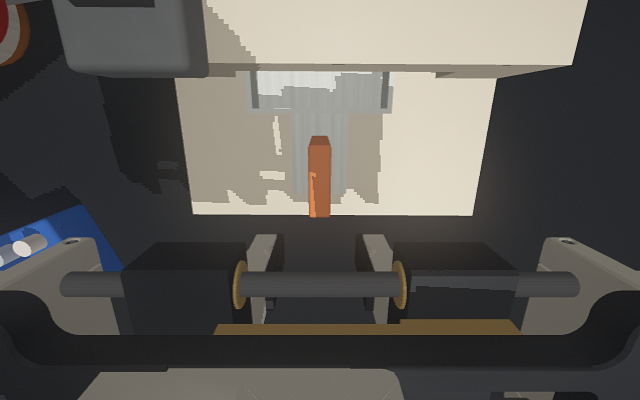

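Call:
apply_moves(
  targets=[
    {"dp": [0,0,0],"yaw": 0},
    {"dp": [0,0,-0.003],"yaw": 0},
    {"dp": [0,0,-0.008],"yaw": 0},
    {"dp": [0,0,-0.014],"yaw": 0},
    {"dp": [0,0,-0.017],"yaw": 0},
    {"dp": [0.002,-0.0002,-0.0175],"yaw": 0},
    {"dp": [0.005,-0.0004,-0.0175],"yaw": 0},
    {"dp": [0.008,-0.0007,-0.0175],"yaw": 0},
    {"dp": [0.01,-0.0008,-0.0175],"yaw": 0},
    {"dp": [0.01,-0.0008,-0.0175],"yaw": 0},
    {"dp": [0.01,-0.0008,-0.0175],"yaw": 0},
  ],
  grip=1,
  squeeze=20,
)

```text
time_s: 17.38
tcp_pos: [0.5232, 0.0293, 0.0434]
eef_rot: [-180.0, -0.0, -4.8]
contact_force: [0.2, -0.1, 0.0]
gripper_width: 0.0002
gripper_force: 0.0
```

```bash
python3 st.py
```

```text
t17.4 stand x -90.0 y 10.8 z 43.4 mm yaw -4.79 | nose x 63.3 | Fx 0.2 Fy -0.1 Fz 0.0 Mz -0.02 [-0.04 -0.   -0.02]
```

Call:
apply_moves(
  targets=[
    {"dp": [0.001,-0.0001,0],"yaw": 0},
    {"dp": [0.003,-0.0003,0],"yaw": 0},
    {"dp": [0.004,-0.0003,0],"yaw": 0},
    {"dp": [0.006,-0.0005,0],"yaw": 0},
    {"dp": [0.007,-0.0006,0],"yaw": 0},
    {"dp": [0.007,-0.0006,0],"yaw": 0},
  ],
)

```text
time_s: 17.88
tcp_pos: [0.5283, 0.0281, 0.0431]
eef_rot: [179.9, 0.2, -4.8]
contact_force: [-5.9, 0.8, 6.4]
gripper_width: 0.0002
gripper_force: 3.1
```

```bash
python3 st.py
```

```text
t17.9 stand x -84.8 y 10.1 z 43.1 mm yaw -4.80 | nose x 68.5 | Fx -6.0 Fy 0.3 Fz 6.4 Mz -0.01 [ 0.17  2.11 -0.01]
```

Call:
apply_moves(
  targets=[
    {"dp": [-0.002,0.0002,0.002],"yaw": 0},
    {"dp": [-0.004,0.0003,0.005],"yaw": 0},
    {"dp": [-0.004,0.0003,0.006],"yaw": 0},
    {"dp": [-0.004,0.0003,0.006],"yaw": 0},
  ],
)

```text
time_s: 18.22
tcp_pos: [0.5265, 0.0292, 0.0499]
eef_rot: [-180.0, -0.1, -4.8]
contact_force: [0.1, 0.7, -0.0]
gripper_width: 0.0004
gripper_force: 0.0
```

```bash
python3 st.py
```

```text
t18.2 stand x -86.7 y 11.0 z 49.9 mm yaw -4.76 | nose x 66.6 | Fx 0.0 Fy 0.7 Fz -0.0 Mz 0.01 [-0.04 -0.04  0.01]
```

Call:
apply_moves(
  targets=[
    {"dp": [0.001,-0.0001,0],"yaw": 0},
    {"dp": [0.002,-0.0002,0],"yaw": 0},
    {"dp": [0.003,-0.0003,0],"yaw": 0},
    {"dp": [0.004,-0.0003,0],"yaw": 0},
    {"dp": [0.004,-0.0003,0],"yaw": 0},
    {"dp": [0.004,-0.0003,0],"yaw": 0},
  ],
)

```text
time_s: 18.72
tcp_pos: [0.5288, 0.0283, 0.049]
eef_rot: [180.0, 0.1, -4.8]
contact_force: [-5.3, 1.7, 4.6]
gripper_width: 0.0004
gripper_force: 2.7
```

```bash
python3 st.py
```

```text
t18.7 stand x -84.4 y 10.3 z 49.0 mm yaw -4.80 | nose x 68.9 | Fx -5.4 Fy 1.3 Fz 4.6 Mz -0.07 [ 0.47  1.91 -0.07]
```

Call:
apply_moves(
  targets=[
    {"dp": [0,0,0.0005],"yaw": 0},
    {"dp": [0,0,0.001],"yaw": 0},
    {"dp": [0.0005,0,0.0012],"yaw": 0},
    {"dp": [0.001,-0.0001,0.0014],"yaw": 0},
    {"dp": [0.0015,-0.0001,0.0016],"yaw": 0},
    {"dp": [0.002,-0.0002,0.0018],"yaw": 0},
    {"dp": [0.002,-0.0002,0.0018],"yaw": 0},
  ],
)

```text
time_s: 19.3
tcp_pos: [0.5321, 0.0284, 0.051]
eef_rot: [180.0, 0.0, -4.8]
contact_force: [-2.8, -0.7, -1.7]
gripper_width: -0.0002
gripper_force: 0.9
```

```bash
python3 st.py
```

```text
t19.3 stand x -81.1 y 10.7 z 51.0 mm yaw -4.78 | nose x 72.2 | Fx -2.7 Fy -0.9 Fz -1.7 Mz 0.03 [0.05 0.6  0.03]
```

Call:
apply_moves(
  targets=[
    {"dp": [0.0005,0,0],"yaw": 0},
    {"dp": [0.001,-0.0001,0.0002],"yaw": 0},
    {"dp": [0.0015,-0.0001,0.0003],"yaw": 0},
    {"dp": [0.002,-0.0002,0.0004],"yaw": 0},
    {"dp": [0.0025,-0.0002,0.0004],"yaw": 0},
    {"dp": [0.003,-0.0003,0.0004],"yaw": 0},
    {"dp": [0.003,-0.0003,0.0004],"yaw": 0},
  ],
)

```text
time_s: 19.88
tcp_pos: [0.5351, 0.0282, 0.0515]
eef_rot: [-180.0, -0.0, -4.8]
contact_force: [-1.6, 0.1, -1.9]
gripper_width: 0.0005
gripper_force: 0.9
```

```bash
python3 st.py
```

```text
t19.9 stand x -78.0 y 10.7 z 51.5 mm yaw -4.78 | nose x 75.3 | Fx -1.6 Fy -0.0 Fz -1.9 Mz 0.04 [0.01 0.66 0.04]
```

Moving freely at about 2 N. Continuing.

Call:
apply_moves(
  targets=[
    {"dp": [0.0006,0,0],"yaw": 0},
    {"dp": [0.0012,-0.0001,0],"yaw": 0},
    {"dp": [0.0018,-0.0001,0],"yaw": 0},
    {"dp": [0.0024,-0.0002,0],"yaw": 0},
    {"dp": [0.003,-0.0002,0],"yaw": 0},
    {"dp": [0.0035,-0.0003,0],"yaw": 0},
    {"dp": [0.0035,-0.0003,0],"yaw": 0},
  ],
)

```text
time_s: 20.47
tcp_pos: [0.5386, 0.0278, 0.0515]
eef_rot: [-180.0, -0.0, -4.8]
contact_force: [-1.0, -0.0, -1.0]
gripper_width: 0.0004
gripper_force: 0.9
```

```bash
python3 st.py
```

```text
t20.5 stand x -74.5 y 10.7 z 51.5 mm yaw -4.78 | nose x 78.8 | Fx -1.0 Fy -0.1 Fz -1.0 Mz 0.03 [0.04 0.72 0.03]
```

Call:
apply_moves(
  targets=[
    {"dp": [0.0006,0,0],"yaw": 0},
    {"dp": [0.0012,-0.0001,0],"yaw": 0},
    {"dp": [0.0018,-0.0001,0],"yaw": 0},
    {"dp": [0.0024,-0.0002,0],"yaw": 0},
    {"dp": [0.003,-0.0002,0],"yaw": 0},
    {"dp": [0.003,-0.0002,0],"yaw": 0},
  ],
)

```text
time_s: 20.97
tcp_pos: [0.5417, 0.0277, 0.0514]
eef_rot: [-180.0, -0.0, -4.8]
contact_force: [-2.4, 0.2, -1.7]
gripper_width: 0.0004
gripper_force: 1.3
```

```bash
python3 st.py
```

```text
t21.0 stand x -71.5 y 10.7 z 51.4 mm yaw -4.78 | nose x 81.8 | Fx -2.4 Fy -0.0 Fz -1.7 Mz 0.02 [0.1  0.98 0.02]
```

Call:
apply_moves(
  targets=[
    {"dp": [0.0006,0,0],"yaw": 0},
    {"dp": [0.0012,-0.0001,0],"yaw": 0},
    {"dp": [0.0018,-0.0001,0],"yaw": 0},
    {"dp": [0.0024,-0.0002,0],"yaw": 0},
    {"dp": [0.003,-0.0002,0],"yaw": 0},
    {"dp": [0.003,-0.0002,0],"yaw": 0},
  ],
)

```text
time_s: 21.47
tcp_pos: [0.5447, 0.0275, 0.0515]
eef_rot: [-180.0, -0.0, -4.8]
contact_force: [-3.0, 0.3, -0.7]
gripper_width: 0.0004
gripper_force: 1.2
```

```bash
python3 st.py
```

```text
t21.5 stand x -68.5 y 10.8 z 51.5 mm yaw -4.78 | nose x 84.8 | Fx -3.0 Fy 0.1 Fz -0.7 Mz -0.01 [ 0.02  0.88 -0.01]
```

Call:
apply_moves(
  targets=[
    {"dp": [0.0006,0,0],"yaw": 0},
    {"dp": [0.0012,-0.0001,0],"yaw": 0},
    {"dp": [0.0018,-0.0001,0],"yaw": 0},
    {"dp": [0.0024,-0.0002,0],"yaw": 0},
    {"dp": [0.0024,-0.0002,0],"yaw": 0},
    {"dp": [0.0024,-0.0002,0],"yaw": 0},
  ],
)

```text
time_s: 21.97
tcp_pos: [0.5471, 0.0273, 0.0515]
eef_rot: [-180.0, -0.0, -4.8]
contact_force: [-2.6, -0.1, -1.7]
gripper_width: 0.0005
gripper_force: 1.1
```

```bash
python3 st.py
```

```text
t22.0 stand x -66.0 y 10.8 z 51.5 mm yaw -4.78 | nose x 87.3 | Fx -2.6 Fy -0.3 Fz -1.7 Mz 0.03 [0.04 0.78 0.03]
```

Call:
apply_moves(
  targets=[
    {"dp": [0.0006,0,0],"yaw": 0},
    {"dp": [0.0012,-0.0001,0],"yaw": 0},
    {"dp": [0.0018,-0.0001,0],"yaw": 0},
    {"dp": [0.0024,-0.0002,0],"yaw": 0},
    {"dp": [0.0024,-0.0002,0],"yaw": 0},
    {"dp": [0.0024,-0.0002,0],"yaw": 0},
  ],
)

```text
time_s: 22.47
tcp_pos: [0.5495, 0.0271, 0.0515]
eef_rot: [-180.0, -0.0, -4.8]
contact_force: [-1.9, 1.1, -1.2]
gripper_width: 0.0006
gripper_force: 1.1
```

```bash
python3 st.py
```

```text
t22.5 stand x -63.6 y 10.8 z 51.5 mm yaw -4.78 | nose x 89.7 | Fx -2.0 Fy 0.9 Fz -1.2 Mz -0.00 [ 0.07  0.83 -0.  ]
```

Call:
apply_moves(
  targets=[
    {"dp": [0.0006,0,0],"yaw": 0},
    {"dp": [0.0012,-0.0001,0],"yaw": 0},
    {"dp": [0.0018,-0.0001,0],"yaw": 0},
    {"dp": [0.002,-0.0002,0],"yaw": 0},
    {"dp": [0.002,-0.0002,0],"yaw": 0},
  ],
)

```text
time_s: 22.88
tcp_pos: [0.5514, 0.0269, 0.0515]
eef_rot: [-180.0, -0.0, -4.8]
contact_force: [-2.8, 0.4, -1.3]
gripper_width: 0.0004
gripper_force: 1.3
```

```bash
python3 st.py
```

```text
t22.9 stand x -61.7 y 10.7 z 51.5 mm yaw -4.78 | nose x 91.6 | Fx -2.8 Fy 0.2 Fz -1.3 Mz 0.02 [0.13 0.91 0.02]
```

Call:
apply_moves(
  targets=[
    {"dp": [0.0006,0,0],"yaw": 0},
    {"dp": [0.0012,-0.0001,0],"yaw": 0},
    {"dp": [0.0018,-0.0001,0],"yaw": 0},
    {"dp": [0.002,-0.0002,0],"yaw": 0},
    {"dp": [0.002,-0.0002,0],"yaw": 0},
  ],
)

```text
time_s: 23.3
tcp_pos: [0.5528, 0.0267, 0.0514]
eef_rot: [180.0, 0.1, -4.8]
contact_force: [-5.0, 1.6, 0.0]
gripper_width: 0.0004
gripper_force: 2.6
```

```bash
python3 st.py
```

```text
t23.3 stand x -60.3 y 10.7 z 51.4 mm yaw -4.79 | nose x 93.0 | Fx -5.1 Fy 1.1 Fz 0.0 Mz 0.03 [0.63 1.89 0.03]
```

Call:
apply_moves(
  targets=[
    {"dp": [0.0005,0,0.0002],"yaw": 0},
    {"dp": [0.001,-0.0001,0.0003],"yaw": 0},
    {"dp": [0.001,-0.0001,0.0003],"yaw": 0},
    {"dp": [0.001,-0.0001,0.0003],"yaw": 0},
    {"dp": [0.001,-0.0001,0.0003],"yaw": 0},
  ],
)

```text
time_s: 23.72
tcp_pos: [0.5528, 0.0265, 0.0514]
eef_rot: [180.0, 0.1, -4.8]
contact_force: [-6.4, 2.8, 0.8]
gripper_width: 0.0007
gripper_force: 3.9
```

```bash
python3 st.py
```

```text
t23.7 stand x -60.3 y 10.5 z 51.4 mm yaw -4.80 | nose x 93.0 | Fx -6.6 Fy 2.2 Fz 0.8 Mz 0.05 [1.05 2.73 0.05]
```

Call:
apply_moves(
  targets=[
    {"dp": [0.0005,0,0.0002],"yaw": 0},
    {"dp": [0.001,-0.0001,0.0003],"yaw": 0},
    {"dp": [0.0015,-0.0001,0.0004],"yaw": 0},
    {"dp": [0.0015,-0.0001,0.0004],"yaw": 0},
    {"dp": [0.0015,-0.0001,0.0004],"yaw": 0},
  ],
)

```text
time_s: 24.13
tcp_pos: [0.5529, 0.0264, 0.0514]
eef_rot: [180.0, 0.3, -4.8]
contact_force: [-11.9, 5.1, 2.2]
gripper_width: 0.0003
gripper_force: 6.1
```

```bash
python3 st.py; python3 - <<'E'
from h import *
c,s=wcap('w5');cap('side','d5');cap('scene','s5')
cv2.imwrite('pics/w5.png',np.hstack([cv2.resize(c['image'],(480,300)),cv2.resize(load('d5')['image'][150:290,180:340],(320,280))[:280] if 0 else cv2.resize(load('d5')['image'][150:290,180:340],(320,300))])[:,:,::-1])
E
```

```text
t24.1 stand x -60.2 y 10.4 z 51.4 mm yaw -4.82 | nose x 93.1 | Fx -12.3 Fy 4.1 Fz 2.2 Mz 0.04 [1.75 4.3  0.04]
```

View pics/w5.png

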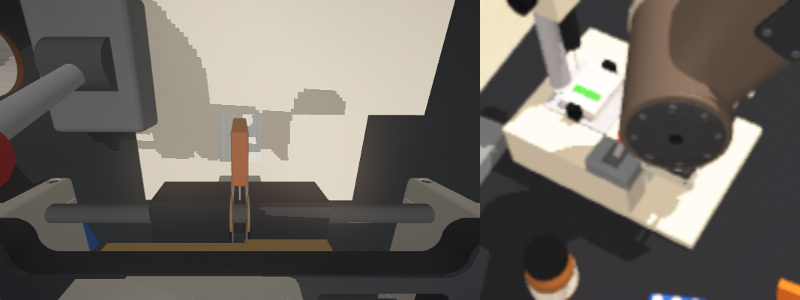

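Home: 12 N with no further motion, and the fin end puts the tray origin at about 59 mm. Backing off and going behind the lever ball.

Call:
apply_moves(
  targets=[
    {"dp": [-0.005,0.0004,0],"yaw": 0},
    {"dp": [-0.012,0.001,0],"yaw": 0},
    {"dp": [-0.02,0.0017,0],"yaw": 0},
    {"dp": [-0.03,0.0025,0.005],"yaw": 0},
    {"dp": [-0.03,0.0025,0.02],"yaw": 0},
    {"dp": [-0.03,0.0025,0.045],"yaw": 0},
    {"dp": [-0.03,0.0025,0.075],"yaw": 0},
    {"dp": [-0.03,0.0025,0.105],"yaw": 0},
    {"dp": [-0.03,0.0025,0.13],"yaw": 0},
    {"dp": [-0.03,0.0025,0.145],"yaw": 0},
    {"dp": [-0.03,0.01,0.15],"yaw": 0},
    {"dp": [-0.029,0.03,0.15],"yaw": 0},
    {"dp": [-0.027,0.05,0.15],"yaw": 0},
    {"dp": [-0.025,0.07,0.15],"yaw": 0},
    {"dp": [-0.024,0.078,0.15],"yaw": 0},
    {"dp": [-0.024,0.08,0.15],"yaw": 0},
    {"dp": [-0.024,0.08,0.15],"yaw": 0},
  ],
)

```text
time_s: 25.7
tcp_pos: [0.5313, 0.1069, 0.2017]
eef_rot: [180.0, 0.0, -4.7]
contact_force: [-0.4, -0.4, -0.0]
gripper_width: 0.0002
gripper_force: 0.0
```

```bash
python3 st.py; python3 - <<'E'
from h import *
e=np.array([np.cos(np.radians(-4.8)),np.sin(np.radians(-4.8))]);n=np.array([-e[1],e[0]])
for f in('w6','s6','d6'):
    c=wcap(f)[0] if f=='w6' else cap({'s':'scene','d':'side'}[f[0]],f)
    P=cloud(c);h=cv2.cvtColor(c['image'],cv2.COLOR_RGB2HSV);d=P[...,:2]-[.612,.011];S=np.stack([d@e,d@n,P[...,2]],-1)*1e3
    k=(c['range_z']>0)&(h[...,1]>130)&(S[...,0]>-150)&(S[...,0]<120)
    m=k&((h[...,0]<4)|(h[...,0]>175))&(abs(S[...,1]-88)<30)&(S[...,2]>125)&(S[...,2]<185)
    o=k&(h[...,0]<18)&(h[...,0]>3)&(abs(S[...,1]-10)<25)&(S[...,2]>30)&(S[...,2]<90)
    for nme,q in(('ball',S[m]),('fin',S[o])): print(f,nme,len(q),np.percentile(q,[2,50,98],axis=0).round(0).tolist() if len(q) else '')
E
```

```text
t25.7 stand x -88.5 y 88.8 z 201.7 mm yaw -4.71 | nose x 64.8 | Fx -0.4 Fy -0.4 Fz -0.0 Mz 0.03 [-0.07 -0.01  0.03]
w6 ball 1160 [[-10.0, 77.0, 162.0], [1.0, 88.0, 168.0], [12.0, 99.0, 172.0]]
w6 fin 480 [[-50.0, 6.0, 67.0], [-29.0, 11.0, 75.0], [-12.0, 16.0, 77.0]]
s6 ball 62 [[-4.0, 78.0, 159.0], [7.0, 88.0, 168.0], [15.0, 98.0, 173.0]]
s6 fin 57 [[-45.0, 5.0, 60.0], [-23.0, 12.0, 74.0], [-7.0, 17.0, 78.0]]
d6 ball 0 
d6 fin 81 [[-51.0, 11.0, 30.0], [-42.0, 17.0, 52.0], [-24.0, 20.0, 73.0]]
```

Call:
apply_moves(
  targets=[
    {"dp": [0,0,-0.012],"yaw": 0},
    {"dp": [0,0,-0.026],"yaw": 0},
    {"dp": [0.005,-0.0004,-0.032],"yaw": 0},
    {"dp": [0.015,-0.0013,-0.032],"yaw": 0},
    {"dp": [0.027,-0.0023,-0.032],"yaw": 0},
    {"dp": [0.039,-0.0033,-0.032],"yaw": 0},
    {"dp": [0.049,-0.0041,-0.032],"yaw": 0},
    {"dp": [0.057,-0.0048,-0.032],"yaw": 0},
    {"dp": [0.065,-0.0055,-0.032],"yaw": 0},
    {"dp": [0.073,-0.0061,-0.032],"yaw": 0},
    {"dp": [0.081,-0.0068,-0.032],"yaw": 0},
    {"dp": [0.089,-0.0075,-0.032],"yaw": 0},
    {"dp": [0.096,-0.0081,-0.032],"yaw": 0},
    {"dp": [0.103,-0.0087,-0.032],"yaw": 0},
    {"dp": [0.109,-0.0092,-0.032],"yaw": 0},
    {"dp": [0.115,-0.0097,-0.032],"yaw": 0},
    {"dp": [0.12,-0.0101,-0.032],"yaw": 0},
    {"dp": [0.12,-0.0101,-0.032],"yaw": 0},
  ],
)

```text
time_s: 27.35
tcp_pos: [0.6564, 0.0959, 0.1748]
eef_rot: [-180.0, -0.5, -4.7]
contact_force: [3.9, -3.2, 15.7]
gripper_width: 0.0001
gripper_force: 7.9
```

```bash
python3 st.py
```

```text
t27.4 stand x 37.2 y 88.3 z 174.8 mm yaw -4.71 | nose x 190.5 | Fx 4.1 Fy -2.8 Fz 15.7 Mz -0.03 [-1.28 -1.17 -0.03]
```

```bash
python3 - <<'E'
from h import *
c,s=wcap('w7');d=cap('side','d7');e=cap('scene','s7')
f=lambda i,w,h:cv2.resize(i,(w,h),interpolation=2)
cv2.imwrite('pics/v7.png',np.vstack([f(c['image'],480,300),np.hstack([f(d['image'][130:280,180:340],240,225),f(e['image'][180:330,260:420],240,225)])])[:,:,::-1])
E
```

```text
(no output)
```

View pics/v7.png

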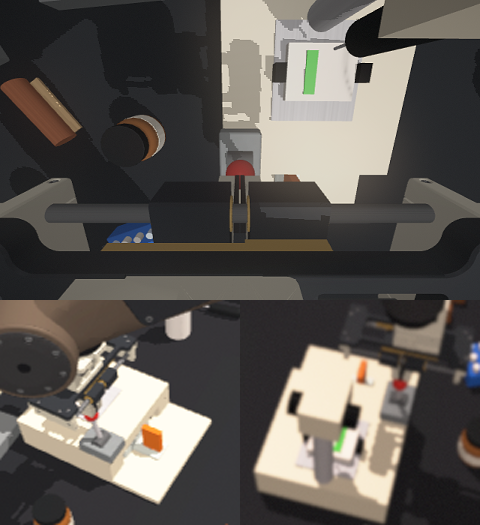

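```bash
python3 - <<'E'
from h import *
e=np.array([np.cos(np.radians(-4.8)),np.sin(np.radians(-4.8))]);n=np.array([-e[1],e[0]])
for f in('w7','s7','d7'):
    c=load(f);P=cloud(c);h=cv2.cvtColor(c['image'],cv2.COLOR_RGB2HSV);d=P[...,:2]-[.612,.011];S=np.stack([d@e,d@n,P[...,2]],-1)*1e3
    m=(c['range_z']>0)&(h[...,1]>130)&(S[...,0]>-50)&(S[...,0]<120)&((h[...,0]<4)|(h[...,0]>175))&(abs(S[...,1]-88)<30)&(S[...,2]>110)&(S[...,2]<190)
    q=S[m]; print(f,len(q),np.percentile(q,[2,50,98],axis=0).round(0).tolist() if len(q) else '')
E
```

```text
w7 637 [[41.0, 77.0, 163.0], [48.0, 89.0, 171.0], [53.0, 99.0, 176.0]]
s7 47 [[45.0, 78.0, 163.0], [50.0, 88.0, 171.0], [56.0, 97.0, 178.0]]
d7 23 [[24.0, 91.0, 160.0], [34.0, 99.0, 165.0], [43.0, 103.0, 180.0]]
```

```bash
python3 - <<'E'
from h import *
from scipy.optimize import least_squares
e=np.array([np.cos(np.radians(-4.8)),np.sin(np.radians(-4.8))]);n=np.array([-e[1],e[0]])
for f in('w6','s6','w7','s7'):
    c=load(f);P=cloud(c);h=cv2.cvtColor(c['image'],cv2.COLOR_RGB2HSV);d=P[...,:2]-[.612,.011];S=np.stack([d@e,d@n,P[...,2]],-1)*1e3
    m=(c['range_z']>0)&(h[...,1]>130)&(S[...,0]>-50)&(S[...,0]<120)&((h[...,0]<4)|(h[...,0]>175))&(abs(S[...,1]-88)<30)&(S[...,2]>110)&(S[...,2]<190)
    q=S[m]; r=least_squares(lambda p:np.linalg.norm(q-p,axis=1)-13,[20,88,160],loss='soft_l1');print(f,r.x.round(1),r.cost/len(q))
E
```

```text
w6 [  0.8  87.9 158.5] 0.10478580034743985
s6 [  3.6  88.8 158.4] 0.7753340326855911
w7 [ 58.   88.7 176.7] 1.8312872058092724
s7 [ 59.7  87.4 177.3] 1.6469963025846883
```

Call:
apply_moves(
  targets=[
    {"dp": [0,0,0.01],"yaw": 0},
    {"dp": [0,0,0.025],"yaw": 0},
    {"dp": [0,0,0.04],"yaw": 0},
    {"dp": [-0.01,0.0008,0.045],"yaw": 0},
    {"dp": [-0.03,0.0025,0.045],"yaw": 0},
    {"dp": [-0.055,0.0046,0.045],"yaw": 0},
    {"dp": [-0.08,0.0067,0.045],"yaw": 0},
    {"dp": [-0.1,0.0084,0.045],"yaw": 0},
    {"dp": [-0.105,0.0088,0.045],"yaw": 0},
    {"dp": [-0.105,0.0088,0.045],"yaw": 0},
    {"dp": [-0.105,0.0088,0.045],"yaw": 0},
  ],
)

```text
time_s: 28.42
tcp_pos: [0.5469, 0.1054, 0.2155]
eef_rot: [-180.0, -0.0, -4.7]
contact_force: [-0.2, -0.2, 0.1]
gripper_width: 0.0006
gripper_force: 0.0
```

```bash
python3 st.py; python3 - <<'E'
from h import *
from scipy.optimize import least_squares
e=np.array([np.cos(np.radians(-4.8)),np.sin(np.radians(-4.8))]);n=np.array([-e[1],e[0]])
for f in('w8','s8'):
    c=wcap(f)[0] if f=='w8' else cap('scene',f)
    P=cloud(c);h=cv2.cvtColor(c['image'],cv2.COLOR_RGB2HSV);d=P[...,:2]-[.612,.011];S=np.stack([d@e,d@n,P[...,2]],-1)*1e3
    k=(c['range_z']>0)&(h[...,1]>130)&(S[...,0]>-60)&(S[...,0]<120)
    q=S[k&((h[...,0]<4)|(h[...,0]>175))&(abs(S[...,1]-88)<30)&(S[...,2]>110)&(S[...,2]<190)]
    r=least_squares(lambda p:np.linalg.norm(q-p,axis=1)-13,[40,88,155],loss='soft_l1');print(f,r.x.round(1),r.cost/len(q))
    o=S[k&(h[...,0]<18)&(h[...,0]>3)&(abs(S[...,1]-10)<25)&(S[...,2]>30)&(S[...,2]<90)];print('fin',np.percentile(o,[2,50,98],axis=0).round(0).tolist())
E
```

```text
t28.4 stand x -72.8 y 88.6 z 215.5 mm yaw -4.74 | nose x 80.5 | Fx -0.2 Fy -0.2 Fz 0.1 Mz 0.02 [-0.05 -0.09  0.02]
w8 [ 39.5  87.7 163.3] 0.11634052774570612
fin [[-49.0, 6.0, 47.0], [-29.0, 11.0, 75.0], [-11.0, 16.0, 77.0]]
s8 [ 42.3  88.3 163.1] 0.6472373827211719
fin [[-46.0, 5.0, 62.0], [-21.0, 11.0, 74.0], [-7.0, 17.0, 78.0]]
```

Call:
apply_moves(
  targets=[
    {"dp": [0,0,-0.02],"yaw": 0},
    {"dp": [0,0,-0.045],"yaw": 0},
    {"dp": [0,0,-0.06],"yaw": 0},
    {"dp": [0.01,-0.0008,-0.065],"yaw": 0},
    {"dp": [0.025,-0.0021,-0.065],"yaw": 0},
    {"dp": [0.045,-0.0038,-0.065],"yaw": 0},
    {"dp": [0.06,-0.005,-0.065],"yaw": 0},
    {"dp": [0.075,-0.0063,-0.065],"yaw": 0},
    {"dp": [0.082,-0.0069,-0.065],"yaw": 0},
    {"dp": [0.088,-0.0074,-0.065],"yaw": 0},
    {"dp": [0.094,-0.0079,-0.065],"yaw": 0},
    {"dp": [0.1,-0.0084,-0.065],"yaw": 0},
    {"dp": [0.1,-0.0084,-0.065],"yaw": 0},
  ],
)

```text
time_s: 29.6
tcp_pos: [0.6474, 0.0966, 0.1499]
eef_rot: [180.0, 0.0, -4.8]
contact_force: [-0.5, -1.2, 0.8]
gripper_width: 0.0006
gripper_force: 0.0
```

```bash
python3 st.py
```

```text
t29.6 stand x 28.1 y 88.3 z 149.9 mm yaw -4.78 | nose x 181.4 | Fx -0.4 Fy -1.2 Fz 0.8 Mz 0.02 [-0.05  0.01  0.02]
```

Call:
apply_moves(
  targets=[
    {"dp": [0.003,-0.0003,0],"yaw": 0},
    {"dp": [0.006,-0.0005,0],"yaw": 0},
    {"dp": [0.009,-0.0008,0],"yaw": 0},
    {"dp": [0.01,-0.0008,0],"yaw": 0},
    {"dp": [0.01,-0.0008,0],"yaw": 0},
  ],
)

```text
time_s: 30.02
tcp_pos: [0.6569, 0.096, 0.1502]
eef_rot: [180.0, -0.0, -4.8]
contact_force: [-0.1, -0.3, -0.8]
gripper_width: 0.0007
gripper_force: 0.3
```

```bash
cat > ball.py <<'E'
from h import *
from scipy.optimize import least_squares
e=np.array([np.cos(np.radians(-4.8)),np.sin(np.radians(-4.8))]);n=np.array([-e[1],e[0]])
for f in('wb','sb'):
    c=wcap(f)[0] if f=='wb' else cap('scene',f)
    P=cloud(c);h=cv2.cvtColor(c['image'],cv2.COLOR_RGB2HSV);d=P[...,:2]-[.612,.011];S=np.stack([d@e,d@n,P[...,2]],-1)*1e3
    q=S[(c['range_z']>0)&(h[...,1]>130)&(S[...,0]>-60)&(S[...,0]<120)&((h[...,0]<4)|(h[...,0]>175))&(abs(S[...,1]-88)<30)&(S[...,2]>110)&(S[...,2]<190)]
    if len(q)<9: continue
    # lever lean a: centre on arc about (28,88,94)
    r=least_squares(lambda p:np.linalg.norm(q-[28+70*np.sin(p[0]),88,94+70*np.cos(p[0])],axis=1)-13,[.3],loss='soft_l1');print(f,len(q),'lean',r.x.round(3),r.cost/len(q))
E
python3 st.py; python3 ball.py
```

```text
t30.0 stand x 37.7 y 88.4 z 150.2 mm yaw -4.78 | nose x 191.0 | Fx -0.0 Fy -0.3 Fz -0.8 Mz -0.02 [-0.17  0.27 -0.02]
wb 1514 lean [0.459] 0.14836233555362244
sb 74 lean [0.496] 0.7066841028609572
```

Call:
apply_moves(
  targets=[
    {"dp": [0.002,-0.0002,0],"yaw": 0},
    {"dp": [0.004,-0.0003,0],"yaw": 0},
    {"dp": [0.004,-0.0003,0],"yaw": 0},
    {"dp": [0.004,-0.0003,0],"yaw": 0},
  ],
)

```text
time_s: 30.45
tcp_pos: [0.6605, 0.0956, 0.1501]
eef_rot: [180.0, 0.0, -4.8]
contact_force: [-3.0, 0.6, 1.0]
gripper_width: 0.0003
gripper_force: 1.6
```

```bash
python3 st.py; python3 ball.py
```

```text
t30.4 stand x 41.2 y 88.4 z 150.1 mm yaw -4.78 | nose x 194.5 | Fx -3.1 Fy 0.4 Fz 1.0 Mz -0.00 [ 0.03  1.25 -0.  ]
wb 1487 lean [0.505] 0.15792106337663323
sb 74 lean [0.551] 0.8639267776632908
```

Call:
apply_moves(
  targets=[
    {"dp": [0.0007,-0.0001,0],"yaw": 0},
    {"dp": [0.0015,-0.0001,0],"yaw": 0},
    {"dp": [0.0015,-0.0001,0],"yaw": 0},
    {"dp": [0.0015,-0.0001,0],"yaw": 0},
  ],
)

```text
time_s: 30.88
tcp_pos: [0.6608, 0.0955, 0.15]
eef_rot: [180.0, 0.2, -4.8]
contact_force: [-8.0, 0.7, 3.7]
gripper_width: 0.0002
gripper_force: 4.1
```

```bash
python3 st.py; python3 ball.py
```

```text
t30.9 stand x 41.6 y 88.3 z 150.0 mm yaw -4.78 | nose x 194.9 | Fx -8.0 Fy 0.1 Fz 3.7 Mz 0.01 [0.46 3.15 0.01]
wb 1487 lean [0.505] 0.15351152789834938
sb 72 lean [0.539] 1.1387952382881201
```

Call:
apply_moves(
  targets=[
    {"dp": [-0.006,0.0005,0],"yaw": 0},
    {"dp": [-0.02,0.0017,0],"yaw": 0},
    {"dp": [-0.04,0.0034,0],"yaw": 0},
    {"dp": [-0.065,0.0055,0.01],"yaw": 0},
    {"dp": [-0.09,0.0076,0.03],"yaw": 0},
    {"dp": [-0.11,0.0092,0.055],"yaw": 0},
    {"dp": [-0.12,0.01,0.08],"yaw": 0},
    {"dp": [-0.12,0.01,0.1],"yaw": 0},
    {"dp": [-0.12,0.01,0.1],"yaw": 0},
    {"dp": [-0.12,0.01,0.1],"yaw": 0},
    {"dp": [-0.12,0.01,0.1],"yaw": 0},
  ],
)

```text
time_s: 31.9
tcp_pos: [0.5425, 0.1057, 0.25]
eef_rot: [-180.0, -0.0, -4.8]
contact_force: [0.7, 0.2, -1.3]
gripper_width: 0.0005
gripper_force: 0.0
```

```bash
python3 st.py; python3 ball.py; python3 - <<'E'
from h import *
e=np.array([np.cos(np.radians(-4.8)),np.sin(np.radians(-4.8))]);n=np.array([-e[1],e[0]])
c=load('wb');P=cloud(c);h=cv2.cvtColor(c['image'],cv2.COLOR_RGB2HSV);d=P[...,:2]-[.612,.011];S=np.stack([d@e,d@n,P[...,2]],-1)*1e3
o=S[(c['range_z']>0)&(h[...,1]>130)&(S[...,0]>-90)&(S[...,0]<20)&(h[...,0]<18)&(h[...,0]>3)&(abs(S[...,1]-10)<25)&(S[...,2]>69)&(S[...,2]<90)]
print(np.percentile(o,[2,50,98],axis=0).round(1).tolist(),cv2.minAreaRect(o[:,:2].astype(np.float32)))
for a in(-45,-30,-16): print(a,np.median(o[abs(o[:,0]-a)<4][:,2]))
E
```

```text
t31.9 stand x -77.2 y 88.5 z 250.0 mm yaw -4.79 | nose x 76.1 | Fx 0.7 Fy 0.3 Fz -1.3 Mz 0.04 [-0.04  0.03  0.04]
wb 918 lean [0.504] 0.1641459480364026
sb 80 lean [0.533] 1.0111248044670331
[[-49.4, 5.7, 72.8], [-29.7, 11.2, 75.3], [-11.7, 16.1, 77.0]] ((-30.577871322631836, 10.775632858276367), (38.108558654785156, 11.147860527038574), 0.46776410937309265)
-45 75.4862504044275
-30 75.34884100936904
-16 75.23432165485873
```

The tray is home, level and in line (0.5°). The lever is at its end stop, and the arm is clear of everything.

```bash
python3 -c "
from plant import r
print(r.close_job())"
```

```text
the job is handed in; nothing more can be done
None
```

The tray is fully home in the bay (level, in line, firm against the stop), the red lock lever is over to its end stop, and I've handed the job in; the hand-in returned no verdict.

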